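Push two skewed drawer fronts home in the drying rack

ROBOT

A 6-joint arm with a two-finger parallel gripper is mounted at the origin on the work surface. World frame = base frame: x ahead of the robot, y to its left, z up, the work surface at z = 0. Lengths are in mm, angles in rad, forces in N, time in s.
With the tool pointing down it reaches from about 325 to 900 mm from the base axis. Payload 3.5 kg.
Tool frame: the origin (TCP) lies at the very end of the fingers, on their centre line; the grasp point (between the pads) lies 19 mm behind it (bot.grasp_offset is the distance from the TCP to the grasp point, in mm); z points along the fingers, y is the line along which they close (so a half turn about z gives the same grasp; the last joint's range is limited). The gripper opens to 85 mm and grips with 20 to 120 N. Pads are 22 mm wide; open, the fingers measure 114 mm over their backs; the gripper's body (76 mm by 85 mm) begins 54 mm behind the grasp point. The pads swing forward as they close: fully open they stand 13 mm farther back than shut.
Start: joints at [1.164, 0.276, -0.026, 1.268, 0, 1.467], TCP at [186.974, 596.374, 196.113] pointing down, gripper open.
Joint ranges: [-3.12, 3.12], [-0.85, 1.88], [-1.08, 1.24], [-1.95, 2.15], [-1.57, 1.53], [-3.14, 3.14]. Speed limits (rad/s): [2.57, 2.57, 3.14, 3.14, 3.14, 3.14].

INTERFACE

Orientations are given as a rotation vector (axis times angle).
In Python, from rig import telemetry, eyes, bot gives the robot as it stands.
- The arm moves only by the tool apply_moves, never from a script. Its argument "plan" is a list of rows, each a list of 6 numbers: the shift along the world's x, y, z in cm, then the turn, a rotation vector about the world's x, y, z in degrees. In form: [[tx, ty, tz, wx, wy, wz], ...]. A call has 1 to 10 rows; each row is the pose to reach, as a shift and turn from the pose commanded when the call began; what a row does not reach only later rows make up. A row lasts 1/8 s, in which the tool goes at most 62.5 mm and 10.7 degrees, less where a joint would pass 70% of its speed; a pose out of reach is approached as far as the arm can. A call with a gripper value outside its range is refused whole. "fingers" is the finger opening in cm, from 0 to 8.54, set as the call begins (left out, the last holds). The fingers move at their own pace and stop on an object; the grip force is fixed at half the most. Time passes only in rows, so rows that repeat a pose let the fingers close. It gives the time, the measured TCP pose, the force, the opening and the grip force at its end, in the units of the state.
- telemetry.sense(): the state, without advancing time (a new reading comes with each control period).
- eyes.snapshot(name): name is "scene" or "top" or "wrist"; returns a dict with "img" (384x512x3 uint8, blue, green, red), "mtx" (3x3 intrinsics, pixels), "cam_to_world" (4x4, takes a point from camera to world coordinates); the wrist camera has in their place "mount" (4x4, takes a point from camera to tool coordinates, whose origin is the TCP and whose axes are the flange's). Camera axes: x right, y down, z forward; pixel columns grow to the right and rows downward; lengths in mm; the calibration is good to about 2 mm. A picture is of the moment at which its call begins: read the wrist's pose just before it. There is no depth.
- bot.job_done(): hands the job in; it is judged then, once.
The state is a dict: "time": time; "joint_positions": joint angles; "qvel": joint speeds; "tau": joint torques, N m; "tool_pos": TCP position; "orientation": TCP orientation; "wrist_force": force on the tool from outside, world axes, zero at the start; "wrist_torque": the same for the moment, N m; "finger_gap": opening from 0.0 (shut) to 1.0 (fully open); "finger_force": force on a finger pad.
Only numpy, scipy, OpenCV 4.12 (cv2) and the standard library are available. Lean on these libraries where they do the work, as an engineer would, in place of code of your own. Each camera call takes 0.05 s, during which the arm holds its last target. There are 200 camera calls.

TASK

The two freshly primed drawer fronts on the sloped deck of the drying rack were shoved in askew. Reach in under the wire shelf and push them home: each one slides down its own bay and its outer end swings in, until it lies flat with its whole back edge tight against the back stop. Push gently so that the paint is not bruised, do not knock the rack or its shelf, and leave the brush, paint tin, tub and spray can alone.

Things in the scene. Friction and masses are not known exactly. Their poses are not given: they have to be found in the camera images.
- deck: Grey steel deck of a bench drying rack, fixed, dropping 10 degrees away from the robot. Origin: on its surface at the middle of the back stop's foot, 35 mm above the bench. x: down the slope into the stop; y: left along the stop; z: square to the surface. Surface x=-190 (open front) to 0 mm (face of the stop, 25 high). Two bays: divider y=0, 5 thick, 15 high; side lips 22 high, inner faces y=+-262.
- stand: White upright frame of the rack, fixed. Origin as the deck's, but axes level, z up. Wire shelf over the deck: x=-128 to +35, y=+-305, underside z=+220, top +232 mm, tins to 100 mm tall on it; uprights only behind the stop (x=+30, y=+-295), foot runners and low front legs at y=+-295. A front at home has its front edge about 38 mm in behind the shelf's edge: a gripper must lean back to the robot 30 to 40 degrees to reach it.
- front_a: White primed drawer front lying face up on the deck: 90 mm deep (x) by 200 long (y) by 22 thick (z), raised frame 22 mm wide, middle recessed 6 mm. Origin: middle of underside; x points to the back stop when home (origin then 45 mm from it). In either bay, skewed 16 to 34 degrees anticlockwise from above. 0.17 to 0.33 kg, held by friction of 0.5 to 0.7; stays where left, slides at 0.5 to 2 N.
- front_b: White primed drawer front lying face up on the deck: 90 mm deep (x) by 200 long (y) by 22 thick (z), raised frame 22 mm wide, middle recessed 6 mm. Origin: middle of underside; x points to the back stop when home (origin then 45 mm from it). In either bay, skewed 16 to 34 degrees clockwise from above. 0.17 to 0.33 kg, held by friction of 0.5 to 0.7; stays where left, slides at 0.5 to 2 N.
- front_a_back_left (a point): The left end of the back long edge of front_a (the edge to go against the back stop), at the underside: x=+45, y=+100, z=0 mm in the front's own frame. This end starts high up the slope; the front's other corner at this end sticks out near or past the deck's front edge.
- front_a_back_right (a point): The right end of the back long edge of front_a (the edge to go against the back stop), at the underside: x=+45, y=-100, z=0 mm in the front's own frame. This end leads: it starts 30 to 55 mm short of the back stop.
- front_b_back_left (a point): The left end of the back long edge of front_b (the edge to go against the back stop), at the underside: x=+45, y=+100, z=0 mm in the front's own frame. This end leads: it starts 30 to 55 mm short of the back stop.
- front_b_back_right (a point): The right end of the back long edge of front_b (the edge to go against the back stop), at the underside: x=+45, y=-100, z=0 mm in the front's own frame. This end starts high up the slope; the front's other corner at this end sticks out near or past the deck's front edge.
- brush: A flat paint brush lying on the bench in front of the rack, 215 mm long, 52 mm wide, 16 mm high. A bystander. Origin near its middle, on the bench; x along it towards the bristle end.
- paint_tin: A full lever-lid paint tin, 104 mm across, 125 mm tall, on the bench to the left of the rack. A bystander. Origin: centre of its foot.
- tub: A white plastic tub with a blue screw cap, 84 mm across, 130 mm tall, on the bench at the right, nearer the robot than the rack. A bystander. Origin: centre of its foot.
- spray_can: A spray can, 66 mm across, 190 mm tall, on the bench to the right of the rack. A bystander. Origin: centre of its foot.
Not all that is in view belongs to the job. Leave any turquoise or yellow look-alike of the front_a alone.

How it is judged:
By the outcome, as a careful person would: the job done as asked, in the order asked, and still so for the second after the job is handed in, with the robot touching nothing.
It also fails if it takes over 69 s, if anything falls off the work surface, if the arm or the gripper's body presses on something with over 40 N, if the wrist force passes 120 N, or if a joint passes its speed limit or range.

## Working session

There is one attempt and no reset: what is moved stays moved. The work goes in short steps, Python scripts to look and compute and a tool call to move; the robot and the scene stay as the last step left them, time stands still between calls to the robot, and variables do not carry over. Pictures are saved under pics/ and viewed, at most 10 in all, crops included, and the job is handed in when it is done.

Besides the shell and the picture viewer there is one more tool, called after "Emit:" in YAML: its name, and indented under it one key for each argument. apply_moves: Moves the arm, as the interface text tells. Its arguments: {"type":"object","properties":{"plan":{"type":"array"},"fingers":{"type":"number"}},"required":["plan"]}

```bash
mkdir -p pics; ls; python3 - <<'E'
from rig import telemetry, eyes, bot
import cv2,numpy as np
print(telemetry.sense())
for n in ("scene","top"):
    s=eyes.snapshot(n); cv2.imwrite(f"pics/{n}0.png",s["img"]); np.savez(f"{n}0.npz",**s)
    print(n,s["mtx"].tolist(),s["cam_to_world"].round(3).tolist())
E
```

```text
pics
{'time': 0.0, 'joint_positions': array([ 1.16361554e+00,  2.77168333e-01, -2.79104837e-02,  1.26801111e+00,
       -1.86225900e-05,  1.46738686e+00]), 'qvel': array([ 0.00151957, -0.00020765,  0.00037428, -0.00115218, -0.00165516,
        0.00020306]), 'tau': array([-2.53573831e-03, -4.45509195e+01,  2.95202404e+01,  1.64830912e-02,
       -3.32744148e-04, -7.01708984e-06]), 'tool_pos': array([186.62226771, 595.56796224, 194.92392524]), 'orientation': array([-0.47524512, -3.10486853,  0.00349277]), 'wrist_force': array([-0.03585228, -0.37737706, -0.57078758]), 'wrist_torque': array([ 0.00602013, -0.00089571,  0.10464036]), 'finger_force': 0.0, 'finger_gap': 0.9990386811321696}
scene [[352.85387250999565, 0.0, 254.4796134322316], [0.0, 352.85387250999565, 196.17584524610723], [0.0, 0.0, 1.0]] [[0.164, -0.842, 0.513, -54.334], [-0.987, -0.137, 0.09, -104.382], [-0.006, -0.521, -0.853, 983.22], [0.0, 0.0, 0.0, 1.0]]
top [[401.64586770399154, 0.0, 254.95452711519837], [0.0, 401.64586770399154, 199.4478223342514], [0.0, 0.0, 1.0]] [[-0.012, -0.998, 0.068, 357.49], [-1.0, 0.012, -0.005, -15.293], [0.004, -0.068, -0.998, 1466.161], [0.0, 0.0, 0.0, 1.0]]
```

View pics/scene0.png

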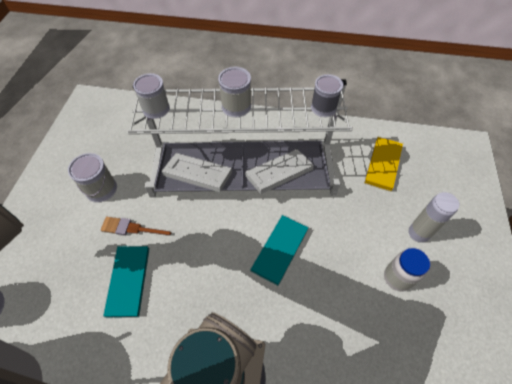

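View pics/top0.png

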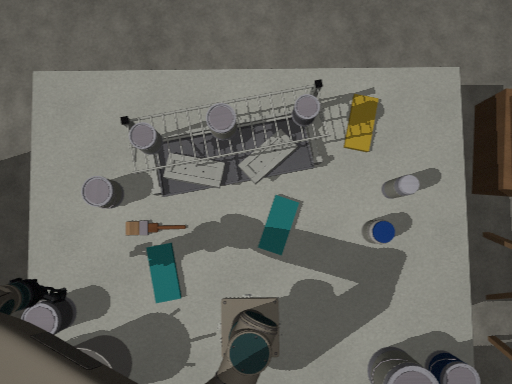

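The scene view shows the rack at about (150-335, 90-195), with two white fronts on the deck: left one near (198,172), right one near (280,170). The turquoise panels at (127,282) and (280,250) and the yellow one at (385,163) are look-alikes to leave alone. I'll enlarge the rack.

```bash
python3 - <<'E'
import cv2,numpy as np
a=cv2.imread("pics/scene0.png")[125:205,140:345]; b=cv2.imread("pics/top0.png")[80:205,115:335]
a=cv2.resize(a,None,fx=3.6,fy=3.6,interpolation=cv2.INTER_CUBIC)
cv2.imwrite("pics/c1.png",a)
b=cv2.resize(b,None,fx=3.6,fy=3.6,interpolation=cv2.INTER_CUBIC)
cv2.imwrite("pics/c2.png",b)
E
```

```text
(no output)
```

View pics/c1.png

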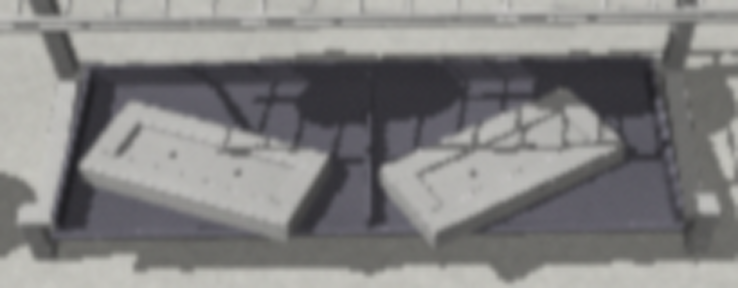

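View pics/c2.png

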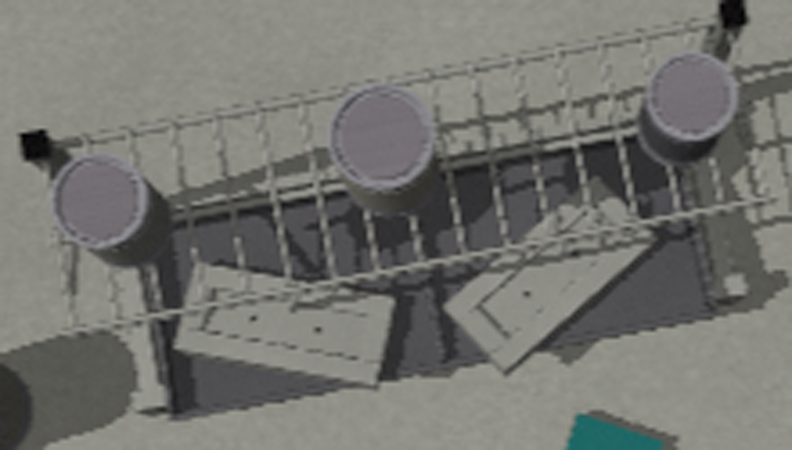

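Front in the left bay (c1 corners ≈ (130,102),(82,160),(290,222),(333,155)) has its left end leading → front_b. The one in the right bay (≈ (385,170),(435,228),(622,150),(562,90)) has its right end leading → front_a. Both are white with recessed panels, unlike the turquoise and yellow look-alikes.

```bash
cat > h.py <<'E'
import numpy as np
from scipy.optimize import least_squares
def proj(s,P):
    T=np.linalg.inv(s["cam_to_world"]); c=np.atleast_2d(P)@T[:3,:3].T+T[:3,3]
    u=c@s["mtx"].T; return u[:,:2]/u[:,2:]
def ray(s,p):
    d=np.linalg.solve(s["mtx"],np.r_[p,1]); return s["cam_to_world"][:3,3], s["cam_to_world"][:3,:3]@d
def onplane(s,p,P0,n):
    o,d=ray(s,p); return o+d*(n@(P0-o))/(n@d)
def stand(x,y,w): # rotation, origin
    c,s=np.cos(w),np.sin(w); return np.array([[c,-s,0],[s,c,0],[0,0,1]]),np.array([x,y,35.])
t=np.radians(10); Ry=np.array([[np.cos(t),0,np.sin(t)],[0,1,0],[-np.sin(t),0,np.cos(t)]])
S=np.load("scene0.npz");T=np.load("top0.npz");S={k:S[k] for k in("mtx","cam_to_world")};T={k:T[k] for k in("mtx","cam_to_world")}
E
cat > m.py <<'E'
from h import *
sc=lambda u,v:np.array([u/3.6+140-.36,v/3.6+125-.36]); tp=lambda u,v:np.array([u/3.6+115-.36,v/3.6+80-.36])
ez=np.array([0,0,1.])
for n,s,pts,z in (("shelf front top-view",T,[tp(70,330),tp(770,200)],261),("deck front scene",S,[sc(55,235),sc(690,235)],68),
                  ("deck front top",T,[tp(172,415),tp(715,312)],68),("stop top scene",S,[sc(88,67),sc(650,58)],60)):
    q=[onplane(s,p,np.array([0,0,z]),ez) for p in pts]; d=q[0]-q[1]
    print(n,[a.round(0) for a in q],np.hypot(*d[:2]).round(),"yaw",np.degrees(np.arctan2(-d[0],d[1])).round(2))
E
python3 m.py
```

```text
shelf front top-view [array([529., 342., 261.]), array([ 633., -248.,  261.])] 599.0 yaw 9.97
deck front scene [array([469., 299.,  68.]), array([ 556., -237.,   68.])] 542.0 yaw 9.2
deck front top [array([473., 300.,  68.]), array([ 567., -229.,   68.])] 537.0 yaw 10.13
stop top scene [array([659., 329.,  60.]), array([ 753., -191.,   60.])] 528.0 yaw 10.32
```

```bash
cat >> m.py <<'E'
E
cat > m2.py <<'E'
from h import *
sc=lambda u,v:np.array([u/3.6+140-.36,v/3.6+125-.36])
R,o=stand(704,68,np.radians(10)); D=R@Ry
for n,cs in (("b BL FL FR BR",[(130,102),(82,160),(290,222),(333,155)]),("a BL FL FR BR",[(385,170),(435,228),(622,150),(562,90)])):
    q=np.array([D.T@(onplane(S,sc(*c),o+D[:,2]*22,D[:,2])-o) for c in cs]); print(n); print(q.round(0).tolist())
    print("sides",[np.linalg.norm(q[i]-q[i-1]).round() for i in range(4)])
    for i,j in ((0,3),(1,2)):
        d=q[i]-q[j]; print("yaw",np.degrees(np.arctan2(-d[0],d[1])).round(1))
    print("centre",q.mean(0).round(0))
E
python3 m2.py
```

```text
b BL FL FR BR
[[-50.0, 220.0, 22.0], [-126.0, 251.0, 22.0], [-203.0, 64.0, 22.0], [-123.0, 31.0, 22.0]]
sides [np.float64(202.0), np.float64(82.0), np.float64(202.0), np.float64(87.0)]
yaw -21.2
yaw -22.5
centre [-126.  142.   22.]
a BL FL FR BR
[[-143.0, -15.0, 22.0], [-212.0, -57.0, 22.0], [-121.0, -223.0, 22.0], [-41.0, -177.0, 22.0]]
sides [np.float64(192.0), np.float64(81.0), np.float64(190.0), np.float64(93.0)]
yaw 32.1
yaw 28.6
centre [-129. -118.   22.]
```

```bash
cat >> h.py <<'E'
from scipy.spatial.transform import Rotation as Ro
R0,o0=stand(704,68,np.radians(10)); D=R0@Ry
def target(p,lean=30,st=None):
    """p deck-frame TCP; returns shift cm and turn deg from measured pose"""
    a=np.radians(lean); z=R0@[np.sin(a),0,-np.cos(a)]; cur=Ro.from_rotvec(st["orientation"])
    best=None
    for sg in(1,-1):
        y=R0@[0,sg,0]; M=Ro.from_matrix(np.c_[np.cross(y,z),y,z]); d=(M*cur.inv()).as_rotvec(degrees=True)
        if best is None or np.linalg.norm(d)<np.linalg.norm(best): best=d
    w=o0+D@np.array(p,float); return w.round(1),((w-st["tool_pos"])/10).round(2),best.round(1)
def deck(w): return D.T@(np.array(w)-o0)
E
python3 - <<'E'
from h import *
from rig import telemetry, eyes
import cv2
st=telemetry.sense(); print(Ro.from_rotvec(st["orientation"]).as_matrix().round(2))
s=eyes.snapshot("wrist"); cv2.imwrite("pics/w0.png",s["img"]); print(s["mtx"].round(1).tolist(),s["mount"].round(3).tolist())
print(target([-242,125,9],30,st)); print("high",target([-290,125,60],30,st))
E
```

```text
[[-0.95  0.3  -0.  ]
 [ 0.3   0.95 -0.  ]
 [ 0.   -0.   -1.  ]]
[[300.9, 0.0, 258.4], [0.0, 300.9, 195.3], [0.0, 0.0, 1.0]] [[-0.0, -0.963, -0.271, 69.188], [1.0, -0.0, -0.0, 1.149], [0.0, -0.271, 0.963, -177.769], [0.0, 0.0, 0.0, 1.0]]
(array([449.1, 150. ,  85.9]), array([ 26.25, -44.56, -10.92]), array([ -1.8, -30.2,  26.8]))
high (array([411.3, 143.3, 144.4]), array([ 22.46, -45.23,  -5.06]), array([ -1.8, -30.2,  26.8]))
```

View pics/w0.png

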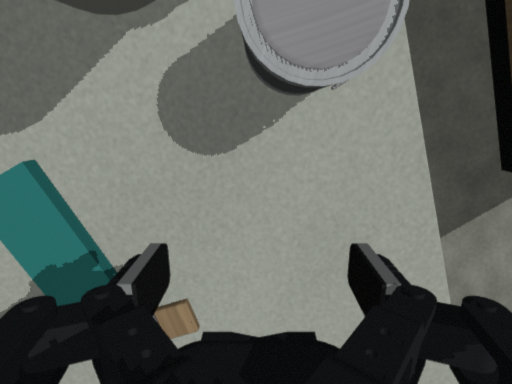

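The wrist view shows both open fingertips at about (167,245) and (350,245), and the camera sits on the robot side of the gripper. The tips look to be well behind the TCP when open, so I'll check that from the scene camera near the rack.

Emit:
apply_moves:
  plan:
    - [1.1, -2.3, 0, 0, -1.5, 1.3]
    - [4, -8, 0, -0.2, -5, 4]
    - [7, -14, 0, -0.5, -9, 8]
    - [10, -20, -1, -0.8, -13, 12]
    - [13, -26, -2, -1, -17, 16]
    - [16, -32, -3, -1.3, -21, 19]
    - [18.5, -37, -4, -1.5, -25, 22]
    - [20.5, -41, -4.5, -1.7, -28, 25]
    - [22, -44, -5, -1.8, -30, 26.5]
    - [22.5, -45.2, -5, -1.8, -30.2, 26.8]

```text
time: 1.4
tool_pos: [410.7, 141.9, 144.5]
orientation: [-0.225, 2.612, 0.063]
wrist_force: [-0.2, 0.5, 0.4]
finger_gap: 1.002
finger_force: 0.0
```

```bash
python3 - <<'E'
from h import *
from rig import telemetry, eyes, bot
import cv2
st=telemetry.sense(); print(st["time"],st["tool_pos"],st["wrist_force"],bot.grasp_offset, deck(st["tool_pos"]),target([-290,125,60],30,st))
s=eyes.snapshot("scene"); M=Ro.from_rotvec(st["orientation"]).as_matrix()
im=cv2.resize(s["img"][110:300,110:340],None,fx=3,fy=3,interpolation=cv2.INTER_CUBIC)
for t,c in((0,(0,0,255)),(-13,(0,255,0)),(-50,(255,0,0))):
  for y in(-42.5,42.5):
    p=(proj(S,st["tool_pos"]+M@[0,y,t])[0]-[110,110])*3; cv2.drawMarker(im,tuple(int(a) for a in p),c,0,12,1)
cv2.imwrite("pics/s1.png",im)
E
```

```text
1.4 [410.67696898 141.9341484  144.46616258] [-0.21204079  0.54655362  0.40694944] 18.700000000000003 [-290.84337502  123.74593237   59.8713204 ] (array([411.3, 143.3, 144.4]), array([ 0.06,  0.14, -0.  ]), array([-0.1, -0.1,  0.1]))
```

View pics/s1.png

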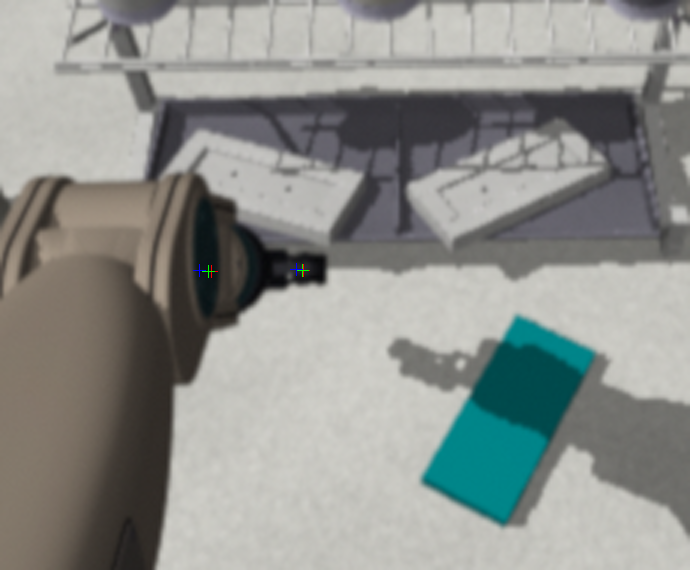

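The scene view shows front_b's nearest corner at about (328,243) in the crop, with the gripper at (300,268), but it looks along the fingers and so gives no tip depth. I'll check the wrist calibration against the known corners.

```bash
cat > wv.py <<'E'
from h import *
from rig import telemetry, eyes
import cv2,sys
def wcam():
    st=telemetry.sense(); s=eyes.snapshot("wrist"); A=np.eye(4); A[:3,:3]=Ro.from_rotvec(st["orientation"]).as_matrix(); A[:3,3]=st["tool_pos"]
    return st,s["img"].copy(),{"mtx":s["mtx"],"cam_to_world":A@s["mount"]},s["mount"]
E
python3 - <<'E'
from wv import *
st,im,W,mt=wcam()
P=np.array([[-50,220,22],[-126,251,22],[-203,64,22],[-123,31,22],[-190,2.5,15],[-190,-2.5,15],[-190,262,22]])@D.T+o0
for p in proj(W,P): cv2.drawMarker(im,tuple(int(round(a)) for a in p),(0,0,255),0,12,1)
L={"mtx":W["mtx"],"cam_to_world":mt}
for t,c in((0,(0,0,255)),(-13,(0,255,0)),(-50,(255,0,0))):
    for p in proj(L,np.array([[11,-42.5,t],[11,42.5,t],[-11,-42.5,t],[-11,42.5,t]])): cv2.drawMarker(im,tuple(int(round(a)) for a in p),c,1,10,1)
cv2.imwrite("pics/w1.png",im)
E
```

```text
(no output)
```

View pics/w1.png

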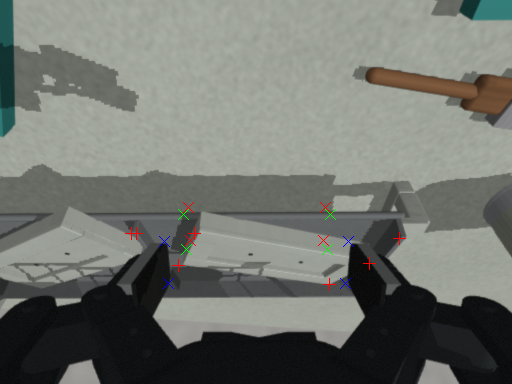

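The wrist view shows front_b's corner at (203,213), and fingertips at (165,243) and (349,243), matching a tip about 50 mm behind the TCP. The rack appears about 20 px above prediction. I'll check independently from the top camera.

```bash
python3 - <<'E'
from wv import *
st,im,W,mt=wcam(); M=Ro.from_rotvec(st["orientation"]).as_matrix()
for p in((203,213),(403,213)): print("wrist->deck z22",D.T@(onplane(W,np.array(p),o0+D[:,2]*22,D[:,2])-o0))
g=eyes.snapshot("top")["img"]; c=proj(T,st["tool_pos"])[0]; x0,y0=int(c[0])-50,int(c[1])-50
im=cv2.resize(g[y0:y0+100,x0:x0+100],None,fx=6,fy=6,interpolation=cv2.INTER_CUBIC)
im=cv2.convertScaleAbs(im,alpha=1.6,beta=20)
for t,cl in((0,(0,0,255)),(-13,(0,255,0)),(-50,(255,0,0))):
  for y in(-50,50):
    p=(proj(T,st["tool_pos"]+M@[-11,y,t])[0]+.5-[x0,y0])*6; cv2.drawMarker(im,tuple(int(a) for a in p),cl,0,14,1)
cv2.imwrite("pics/t1.png",im)
E
```

```text
wrist->deck z22 [-238.1458095    78.56355385   22.        ]
wrist->deck z22 [-236.92269809  248.18376103   22.        ]
```

View pics/t1.png

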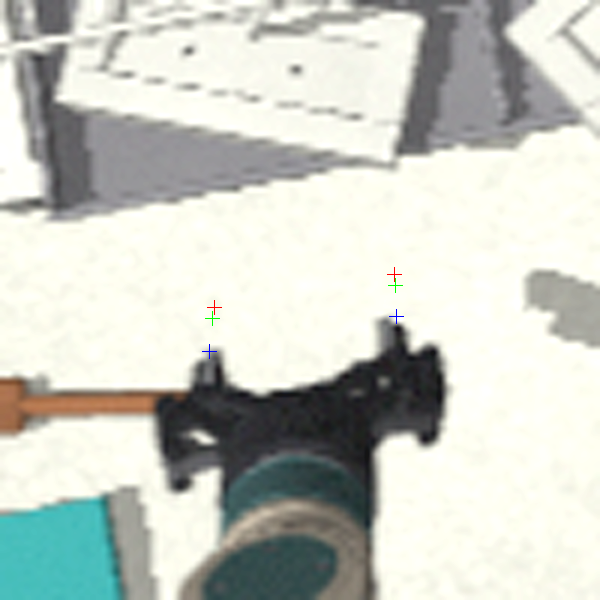

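The top view shows the open tips at (210,350) and (392,320), which fits 50 mm behind the reported TCP. I'll use that offset.

```bash
cat >> h.py <<'E'
def tipt(p,st,lean=30,t=50):
    a=np.radians(lean); z=D.T@R0@[np.sin(a),0,-np.cos(a)]; return target(np.array(p)+t*z,lean,st)
def tip(st,t=50): return deck(st["tool_pos"]-t*Ro.from_rotvec(st["orientation"]).as_matrix()[:,2])
E
python3 - <<'E'
from h import *
from rig import telemetry
st=telemetry.sense(); print(tip(st)); 
for p in([-250,125,10],[-98.5,125,10]): print(tipt(p,st))
print(D[:,0])
E
```

```text
[-321.69802869  125.73305178  100.05459747]
(array([466.2, 153. ,  45. ]), array([  5.43,   0.87, -10.11]), array([-0.1, -0.1, -0. ]))
(array([613.1, 178.9,  18.7]), array([ 20.12,   3.46, -12.74]), array([-0.1, -0.1, -0. ]))
[ 0.96984631  0.17101007 -0.17364818]
```

Emit:
apply_moves:
  plan:
    - [0.5, 0.1, -1, 0, 0, 0]
    - [1.5, 0.2, -3, 0, 0, 0]
    - [3, 0.5, -5.5, 0, 0, 0]
    - [4.2, 0.7, -7.8, 0, 0, 0]
    - [5, 0.8, -9.3, 0, 0, 0]
    - [5.4, 0.9, -10.1, 0, 0, 0]
    - [5.4, 0.9, -10.1, 0, 0, 0]
    - [5.4, 0.9, -10.1, 0, 0, 0]

```text
time: 2.6
tool_pos: [466.1, 153.8, 45.6]
orientation: [-0.23, 2.609, 0.065]
wrist_force: [0.1, 0.2, 0.2]
finger_gap: 1.001
finger_force: 0.0
```

```bash
python3 - <<'E'
from wv import *
st=telemetry.sense(); print(tip(st),st["wrist_force"],tipt([-98.5,125,10],st))
M=Ro.from_rotvec(st["orientation"]).as_matrix()
ims=[]
for n,C in(("top",T),("scene",S)):
    g=eyes.snapshot(n)["img"]; c=proj(C,st["tool_pos"])[0]; x0,y0=int(c[0])-32,int(c[1])-40
    im=cv2.convertScaleAbs(cv2.resize(g[y0:y0+75,x0:x0+65],None,fx=6,fy=6,interpolation=cv2.INTER_CUBIC),alpha=1.3,beta=20)
    for x,cl in((-11,(0,0,255)),(11,(0,255,0))):
      for y in(-50,50):
        p=(proj(C,st["tool_pos"]+M@[x,y,-50])[0]+.5-[x0,y0])*6; cv2.drawMarker(im,tuple(int(a) for a in p),cl,0,14,1)
    ims.append(im)
cv2.imwrite("pics/ts2.png",np.hstack(ims))
E
```

```text
[-249.99703392  125.61196499   10.60363474] [0.07894057 0.22625347 0.19738102] (array([613.1, 178.9,  18.7]), array([14.7 ,  2.51, -2.69]), array([-0.1, -0. , -0.1]))
```

View pics/ts2.png

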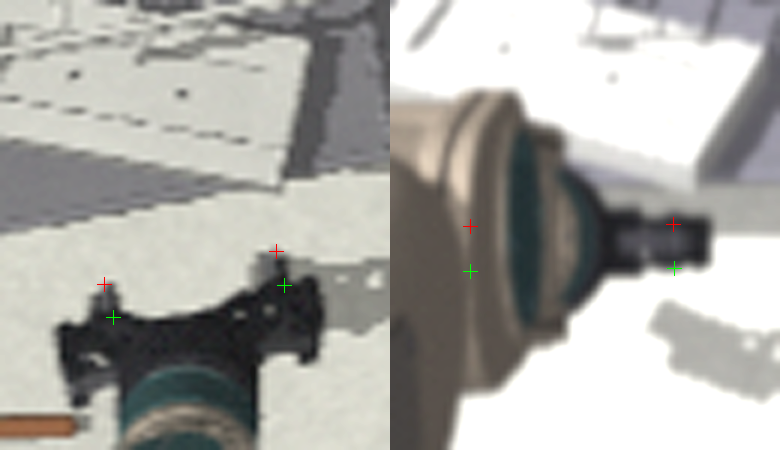

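The top and scene views show the tips where computed, with front_b's corner straight ahead. I'll start the push along the deck.

Emit:
apply_moves:
  plan:
    - [0.3, 0.05, -0.05, 0, 0, 0]
    - [0.7, 0.12, -0.12, 0, 0, 0]
    - [1.1, 0.2, -0.2, 0, 0, 0]
    - [1.6, 0.28, -0.28, 0, 0, 0]
    - [2.0, 0.35, -0.36, 0, 0, 0]
    - [2.5, 0.44, -0.45, 0, 0, 0]
    - [2.9, 0.51, -0.52, 0, 0, 0]
    - [3.4, 0.6, -0.61, 0, 0, 0]
    - [3.8, 0.67, -0.68, 0, 0, 0]
    - [4.2, 0.74, -0.75, 0, 0, 0]

```text
time: 3.95
tool_pos: [507.9, 160.7, 37.3]
orientation: [-0.229, 2.611, 0.064]
wrist_force: [-0.2, -0.6, 0.1]
finger_gap: 1.0
finger_force: 0.4
```

Emit:
apply_moves:
  plan:
    - [0.4, 0.07, -0.07, 0, 0, 0]
    - [0.8, 0.14, -0.14, 0, 0, 0]
    - [1.2, 0.21, -0.21, 0, 0, 0]
    - [1.6, 0.28, -0.28, 0, 0, 0]
    - [2.0, 0.35, -0.36, 0, 0, 0]

```text
time: 4.58
tool_pos: [528.2, 164.3, 34.0]
orientation: [-0.229, 2.61, 0.065]
wrist_force: [-0.9, -1.6, 0.1]
finger_gap: 1.0
finger_force: 0.4
```

```bash
python3 - <<'E'
from wv import *
st=telemetry.sense(); print(tip(st),st["wrist_force"],tipt([-98.5,125,10],st))
g=eyes.snapshot("scene")["img"]; a=g.astype(int)-cv2.imread("pics/scene0.png").astype(int)
cv2.imwrite("pics/s3.png",cv2.resize(g[120:205,130:345],None,fx=3.6,fy=3.6,interpolation=cv2.INTER_CUBIC))
# displacement of front_b's back-left corner: white mask contour in left-bay region
E
```

```text
[-185.92544205  125.20151348   10.13960572] [-0.9148983  -1.59884137  0.05492547] (array([613.1, 178.9,  18.7]), array([ 8.48,  1.46, -1.53]), array([-0.1, -0.1, -0.1]))
```

Emit:
apply_moves:
  plan:
    - [0.4, 0.07, -0.07, 0, 0, 0]
    - [0.8, 0.14, -0.14, 0, 0, 0]
    - [1.2, 0.21, -0.21, 0, 0, 0]
    - [1.6, 0.28, -0.28, 0, 0, 0]
    - [2.0, 0.35, -0.36, 0, 0, 0]

```text
time: 5.25
tool_pos: [548.3, 167.8, 30.4]
orientation: [-0.229, 2.61, 0.065]
wrist_force: [0.0, -0.3, 0.1]
finger_gap: 0.998
finger_force: 0.4
```

Emit:
apply_moves:
  plan:
    - [0.4, 0.07, -0.07, 0, 0, 0]
    - [0.8, 0.14, -0.14, 0, 0, 0]
    - [1.2, 0.21, -0.21, 0, 0, 0]
    - [1.6, 0.28, -0.28, 0, 0, 0]
    - [2.0, 0.35, -0.36, 0, 0, 0]

```text
time: 5.88
tool_pos: [568.3, 171.3, 26.8]
orientation: [-0.229, 2.61, 0.065]
wrist_force: [-0.5, -0.6, 0.9]
finger_gap: 0.999
finger_force: 0.4
```

```bash
cat > meas.py <<'E'
from wv import *
def whites(bay):
    out=[]
    for n,C in(("scene",S),("top",T)):
        g=eyes.snapshot(n)["img"]; h=cv2.cvtColor(g,cv2.COLOR_BGR2HSV)
        Y,X=np.mgrid[:384,:512]; m=np.zeros((384,512),np.uint8)
        y1,y2=(4,258) if bay=="b" else(-258,-4)
        poly=proj(C,np.array([[-188,y1,22],[-188,y2,22],[-2,y2,22],[-2,y1,22]])@D.T+o0).astype(np.int32)
        cv2.fillPoly(m,[poly],255); k=(g.min(2)>125)&(m>0)
        q=np.argwhere(k)[:, ::-1]; o,_=ray(C,q[0]); 
        d=(np.c_[q,np.ones(len(q))]@np.linalg.inv(C["mtx"]).T)@C["cam_to_world"][:3,:3].T
        nn=D[:,2]; P=o+d*((nn@(o0+nn*22-o))/(d@nn))[:,None]; L=(P-o0)@D
        out.append(L); print(n,len(L))
        for lo in range(y1//20*20,y2,20):
            s=L[(L[:,1]>=lo)&(L[:,1]<lo+20)]
            if len(s)>3: print("  y",lo+10,"x",np.percentile(s[:,0],[2,98]).round(0))
    return out
E
python3 - <<'E'
from meas import *
st=telemetry.sense(); print(tip(st),st["wrist_force"],tipt([-98.5,125,10],st)); whites("b")
E
```

```text
[-144.67478242  125.16739372   10.1092053 ] [-0.53573507 -0.62306111  0.86429276] (array([613.1, 178.9,  18.7]), array([ 4.48,  0.76, -0.81]), array([-0.1, -0.1, -0.1]))
scene 340
  y 50 x [-126.  -63.]
  y 70 x [-124.  -61.]
  y 90 x [-124.  -48.]
  y 110 x [-114.  -42.]
  y 130 x [-88. -42.]
  y 190 x [-16.  -1.]
top 936
  y 10 x [-94.  -0.]
  y 30 x [-94.   1.]
  y 50 x [-95.  -1.]
  y 70 x [-134.  -68.]
  y 90 x [-133.  -41.]
  y 110 x [-130.  -45.]
  y 130 x [-129.  -36.]
  y 150 x [-127.  -47.]
  y 170 x [-125.  -38.]
  y 190 x [-123.  -37.]
  y 210 x [-120.  -37.]
  y 230 x [-120.  -33.]
  y 250 x [-117.  -35.]
```

front_b has rotated nearly straight (front edge x ≈ -134 to -118). I'll continue more slowly.

Emit:
apply_moves:
  plan:
    - [0.4, 0.07, -0.07, 0, 0, 0]
    - [0.8, 0.14, -0.14, 0, 0, 0]
    - [1.2, 0.21, -0.21, 0, 0, 0]
    - [1.6, 0.28, -0.28, 0, 0, 0]
    - [2.0, 0.35, -0.36, 0, 0, 0]
    - [2.4, 0.42, -0.43, 0, 0, 0]
    - [2.7, 0.47, -0.48, 0, 0, 0]
    - [3.0, 0.52, -0.53, 0, 0, 0]

```text
time: 6.98
tool_pos: [598.1, 176.6, 21.4]
orientation: [-0.229, 2.61, 0.065]
wrist_force: [-0.9, -1.2, 0.7]
finger_gap: 1.005
finger_force: 0.4
```

Emit:
apply_moves:
  plan:
    - [0.2, 0.03, -0.03, 0, 0, 0]
    - [0.4, 0.07, -0.07, 0, 0, 0]
    - [0.6, 0.1, -0.1, 0, 0, 0]
    - [0.7, 0.12, -0.12, 0, 0, 0]
    - [0.8, 0.14, -0.14, 0, 0, 0]
    - [0.9, 0.16, -0.16, 0, 0, 0]
    - [1, 0.18, -0.18, 0, 0, 0]

```text
time: 7.85
tool_pos: [608.0, 178.3, 19.7]
orientation: [-0.229, 2.61, 0.065]
wrist_force: [-0.6, -0.2, 0.5]
finger_gap: 1.0
finger_force: 0.5
```

```bash
python3 - <<'E'
from meas import *
st=telemetry.sense(); print(tip(st),st["wrist_force"],st["wrist_torque"],tipt([-98.5,125,10],st)); whites("b")
E
```

```text
[-103.68082827  125.15267462   10.19951341] [-0.61927454 -0.24868348  0.54016458] [-0.124715    0.61345453  0.03450165] (array([613.1, 178.9,  18.7]), array([ 0.51,  0.06, -0.11]), array([-0.1, -0.1, -0.1]))
scene 204
  y 50 x [-82. -68.]
  y 70 x [-80. -58.]
  y 90 x [-79.  -7.]
  y 110 x [-72.  -7.]
  y 130 x [-45.  -7.]
top 893
  y 10 x [-94.  -0.]
  y 30 x [-94.   1.]
  y 50 x [-95.  -1.]
  y 70 x [-95. -51.]
  y 90 x [-94.  -8.]
  y 110 x [-94.  -8.]
  y 130 x [-94.  -7.]
  y 150 x [-94.  -8.]
  y 170 x [-94. -21.]
  y 190 x [-94.  -8.]
  y 210 x [-94.  -8.]
  y 230 x [-95. -11.]
  y 250 x [-95. -30.]
```

Emit:
apply_moves:
  plan:
    - [0.1, 0.02, -0.02, 0, 0, 0]
    - [0.2, 0.04, -0.04, 0, 0, 0]
    - [0.3, 0.05, -0.05, 0, 0, 0]
    - [0.3, 0.05, -0.05, 0, 0, 0]

```text
time: 8.45
tool_pos: [611.1, 178.8, 19.2]
orientation: [-0.229, 2.61, 0.065]
wrist_force: [0.6, 0.6, -0.1]
finger_gap: 1.005
finger_force: 0.1
```

Emit:
apply_moves:
  plan:
    - [0.1, 0.02, -0.02, 0, 0, 0]
    - [0.2, 0.04, -0.04, 0, 0, 0]
    - [0.2, 0.04, -0.04, 0, 0, 0]

```text
time: 8.82
tool_pos: [612.2, 178.9, 18.8]
orientation: [-0.229, 2.611, 0.064]
wrist_force: [-6.7, -1.7, 6.9]
finger_gap: 1.002
finger_force: 3.8
```

Emit:
apply_moves:
  plan:
    - [0.1, 0.02, -0.02, 0, 0, 0]
    - [0.1, 0.02, -0.02, 0, 0, 0]

```text
time: 9.07
tool_pos: [612.2, 179.0, 18.5]
orientation: [-0.23, 2.612, 0.064]
wrist_force: [-11.7, -4.7, 12.9]
finger_gap: 1.0
finger_force: 7.3
```

The stop is met exactly where predicted (tip x ≈ -99), so I'll back off and clear.

Emit:
apply_moves:
  plan:
    - [-0.2, -0.04, 0.04, 0, 0, 0]
    - [-0.6, -0.1, 0.1, 0, 0, 0]
    - [-2, -0.35, 0.35, 0, 0, 0]
    - [-4, -0.7, 0.7, 0, 0, 0]
    - [-7, -1.2, 1.2, 0, 0, 0]
    - [-10, -1.8, 1.8, 0, 0, 0]
    - [-13, -2.3, 2.5, 0, 0, 0]
    - [-15, -2.7, 4, 0, 0, 0]
    - [-16, -2.8, 5.5, 0, 0, 0]
    - [-16.5, -2.9, 6.5, 0, 0, 0]

```text
time: 10.32
tool_pos: [447.9, 150.3, 84.0]
orientation: [-0.229, 2.609, 0.065]
wrist_force: [0.1, 0.1, 0.4]
finger_gap: 1.005
finger_force: 0.0
```

```bash
python3 - <<'E'
from meas import *
st=telemetry.sense(); print(tip(st),st["wrist_force"]); whites("b")
print(tipt([-260,-115,60],st),tipt([-255,-115,10],st))
E
```

```text
[-274.92790304  125.33701861   45.29166876] [0.05511257 0.06788741 0.40562735]
scene 1143
  y 50 x [-91. -73.]
  y 70 x [-96.  -7.]
  y 90 x [-96.  -2.]
  y 110 x [-96.  -3.]
  y 130 x [-109.   -1.]
  y 150 x [-109.   -1.]
  y 170 x [-108.   -6.]
  y 190 x [-108.   -0.]
  y 210 x [-103.    0.]
  y 230 x [-101.    1.]
  y 250 x [-98.   1.]
top 854
  y 10 x [-94.  -0.]
  y 30 x [-94.   1.]
  y 50 x [-95.  -1.]
  y 70 x [-94. -49.]
  y 90 x [-94.  -5.]
  y 110 x [-94.  -4.]
  y 130 x [-94.  -5.]
  y 150 x [-94.  -6.]
  y 170 x [-94. -20.]
  y 190 x [-94.  -7.]
  y 210 x [-94.  -6.]
  y 230 x [-95.  -8.]
  y 250 x [-95. -30.]
(array([506.7, -83.6,  95.9]), array([  5.88, -23.38,   1.19]), array([-0.1, -0. , -0.1])) (array([503. , -84.2,  45.8]), array([  5.5 , -23.45,  -3.82]), array([-0.1, -0. , -0.1]))
```

Emit:
apply_moves:
  plan:
    - [0.5, -2, 0.5, 0, 0, 0]
    - [1.5, -6, 1, 0, 0, 0]
    - [2.7, -11, 1.2, 0, 0, 0]
    - [4, -16, 1.2, 0, 0, 0]
    - [5.1, -20.5, 1, 0, 0, 0]
    - [5.5, -23, 0, 0, 0, 0]
    - [5.5, -23.5, -2, 0, 0, 0]
    - [5.5, -23.5, -3.4, 0, 0, 0]
    - [5.5, -23.5, -3.9, 0, 0, 0]
    - [5.5, -23.5, -3.9, 0, 0, 0]

```text
time: 11.68
tool_pos: [503.8, -84.5, 44.0]
orientation: [-0.229, 2.611, 0.066]
wrist_force: [0.6, -0.1, 0.6]
finger_gap: 0.998
finger_force: 0.0
```

```bash
python3 - <<'E'
from meas import *
st=telemetry.sense(); print(tip(st),st["wrist_force"],tipt([-98.5,-115,10],st)); 
E
```

```text
[-253.91935777 -115.53292073    8.39347986] [ 0.58055284 -0.09100717  0.61846288] (array([654.8, -57.5,  18.7]), array([15.1 ,  2.7 , -2.54]), array([-0.2, -0.1, -0.1]))
```

Emit:
apply_moves:
  plan:
    - [0.3, 0.05, 0.1, 0, 0, 0]
    - [0.7, 0.13, 0.03, 0, 0, 0]
    - [1.1, 0.2, -0.04, 0, 0, 0]
    - [1.6, 0.28, -0.13, 0, 0, 0]
    - [2.0, 0.36, -0.2, 0, 0, 0]
    - [2.4, 0.43, -0.27, 0, 0, 0]
    - [2.8, 0.5, -0.34, 0, 0, 0]
    - [3.2, 0.57, -0.41, 0, 0, 0]
    - [3.6, 0.64, -0.48, 0, 0, 0]
    - [4.0, 0.71, -0.55, 0, 0, 0]

```text
time: 12.92
tool_pos: [544.0, -77.4, 38.9]
orientation: [-0.229, 2.61, 0.065]
wrist_force: [-0.6, 0.6, -0.0]
finger_gap: 1.003
finger_force: 0.3
```

Emit:
apply_moves:
  plan:
    - [0.4, 0.07, -0.07, 0, 0, 0]
    - [0.8, 0.14, -0.14, 0, 0, 0]
    - [1.2, 0.21, -0.21, 0, 0, 0]
    - [1.6, 0.28, -0.28, 0, 0, 0]
    - [2.0, 0.35, -0.36, 0, 0, 0]
    - [2.4, 0.42, -0.43, 0, 0, 0]
    - [2.8, 0.49, -0.5, 0, 0, 0]

```text
time: 13.8
tool_pos: [572.2, -72.6, 34.1]
orientation: [-0.229, 2.61, 0.065]
wrist_force: [-0.9, 0.3, -0.1]
finger_gap: 1.0
finger_force: 0.3
```

Emit:
apply_moves:
  plan:
    - [0.4, 0.07, -0.07, 0, 0, 0]
    - [0.8, 0.14, -0.14, 0, 0, 0]
    - [1.2, 0.21, -0.21, 0, 0, 0]
    - [1.6, 0.28, -0.28, 0, 0, 0]
    - [2.0, 0.35, -0.36, 0, 0, 0]
    - [2.4, 0.42, -0.43, 0, 0, 0]
    - [2.8, 0.49, -0.5, 0, 0, 0]

```text
time: 14.68
tool_pos: [600.2, -67.7, 29.1]
orientation: [-0.229, 2.61, 0.065]
wrist_force: [0.6, 0.5, -0.1]
finger_gap: 1.002
finger_force: 0.3
```

```bash
python3 - <<'E'
from meas import *
st=telemetry.sense(); print(tip(st),st["wrist_force"],tipt([-98.5,-115,10],st)); whites("a")
E
```

```text
[-154.91680205 -115.71180419   10.6285114 ] [ 0.59403345  0.5316488  -0.07989229] (array([654.8, -57.5,  18.7]), array([ 5.45,  1.02, -1.04]), array([-0.1, -0.1, -0.1]))
scene 47
  y -230 x [-106.  -65.]
  y -210 x [-109.  -58.]
  y -170 x [-32. -12.]
top 728
  y -250 x [-93. -12.]
  y -230 x [-93. -10.]
  y -210 x [-95.   3.]
  y -190 x [-105.    2.]
  y -170 x [-108.    1.]
  y -150 x [-120.    3.]
  y -130 x [-125.  -34.]
  y -110 x [-130.  -42.]
  y -90 x [-137.  -47.]
  y -70 x [-143.  -50.]
  y -50 x [-148.  -59.]
  y -30 x [-143.  -52.]
  y -10 x [-95.   2.]
```

Emit:
apply_moves:
  plan:
    - [0.4, 0.07, -0.07, 0, 0, 0]
    - [0.8, 0.14, -0.14, 0, 0, 0]
    - [1.2, 0.21, -0.21, 0, 0, 0]
    - [1.6, 0.28, -0.28, 0, 0, 0]
    - [1.9, 0.34, -0.34, 0, 0, 0]
    - [2.2, 0.39, -0.39, 0, 0, 0]
    - [2.5, 0.45, -0.44, 0, 0, 0]

```text
time: 15.65
tool_pos: [625.1, -63.2, 24.6]
orientation: [-0.229, 2.61, 0.065]
wrist_force: [-0.2, 0.3, -0.1]
finger_gap: 0.996
finger_force: 0.3
```

Emit:
apply_moves:
  plan:
    - [0.3, 0.05, -0.05, 0, 0, 0]
    - [0.6, 0.1, -0.1, 0, 0, 0]
    - [0.9, 0.16, -0.16, 0, 0, 0]
    - [1.2, 0.21, -0.21, 0, 0, 0]
    - [1.5, 0.26, -0.26, 0, 0, 0]

```text
time: 16.27
tool_pos: [640.2, -60.6, 22.1]
orientation: [-0.229, 2.61, 0.065]
wrist_force: [-0.8, 1.1, -0.3]
finger_gap: 0.999
finger_force: 0.3
```

```bash
python3 - <<'E'
from meas import *
st=telemetry.sense(); print(tip(st),st["wrist_force"],tipt([-98.5,-115,10],st)); whites("a")
E
```

```text
[-113.76795542 -115.66613232   10.776354  ] [-0.77218257  1.11406161 -0.29034309] (array([654.8, -57.5,  18.7]), array([ 1.46,  0.31, -0.34]), array([-0.1, -0.1, -0.1]))
scene 312
  y -230 x [-106.  -43.]
  y -210 x [-115.  -53.]
  y -190 x [-109.  -73.]
  y -110 x [-188. -184.]
  y -90 x [-188. -171.]
  y -70 x [-187. -153.]
  y -50 x [-187. -153.]
  y -30 x [-187. -161.]
top 585
  y -250 x [-93. -13.]
  y -230 x [-93. -24.]
  y -210 x [-93.   3.]
  y -190 x [-93.   3.]
  y -170 x [-93.   1.]
  y -150 x [-93.   3.]
  y -130 x [-93. -15.]
  y -110 x [-94. -14.]
  y -90 x [-94. -16.]
  y -70 x [-103.  -25.]
  y -50 x [-106.  -51.]
  y -30 x [-103.  -43.]
  y -10 x [-95.   2.]
```

Emit:
apply_moves:
  plan:
    - [0.3, 0.05, -0.05, 0, 0, 0]
    - [0.5, 0.09, -0.09, 0, 0, 0]
    - [0.7, 0.12, -0.13, 0, 0, 0]
    - [0.9, 0.16, -0.17, 0, 0, 0]
    - [1.0, 0.19, -0.2, 0, 0, 0]
    - [1.0, 0.19, -0.2, 0, 0, 0]

```text
time: 17.12
tool_pos: [650.2, -58.8, 20.2]
orientation: [-0.229, 2.61, 0.064]
wrist_force: [0.8, -0.3, -0.0]
finger_gap: 1.004
finger_force: 0.1
```

Emit:
apply_moves:
  plan:
    - [0.1, 0.02, -0.02, 0, 0, 0]
    - [0.2, 0.04, -0.04, 0, 0, 0]
    - [0.3, 0.05, -0.05, 0, 0, 0]
    - [0.3, 0.05, -0.05, 0, 0, 0]

```text
time: 17.62
tool_pos: [653.0, -58.2, 19.6]
orientation: [-0.229, 2.61, 0.064]
wrist_force: [0.0, -0.2, -1.5]
finger_gap: 1.002
finger_force: 0.2
```

Emit:
apply_moves:
  plan:
    - [0.1, 0.02, -0.02, 0, 0, 0]
    - [0.1, 0.02, -0.02, 0, 0, 0]

```text
time: 17.88
tool_pos: [654.1, -58.1, 19.4]
orientation: [-0.229, 2.61, 0.064]
wrist_force: [-0.6, 0.5, -0.0]
finger_gap: 1.002
finger_force: 0.1
```

Emit:
apply_moves:
  plan:
    - [0.1, 0.02, -0.02, 0, 0, 0]
    - [0.1, 0.02, -0.02, 0, 0, 0]

```text
time: 18.12
tool_pos: [655.0, -57.8, 19.2]
orientation: [-0.229, 2.61, 0.065]
wrist_force: [-1.1, 0.7, 1.2]
finger_gap: 1.0
finger_force: 0.6
```

Emit:
apply_moves:
  plan:
    - [0.1, 0.02, -0.02, 0, 0, 0]
    - [0.1, 0.02, -0.02, 0, 0, 0]

```text
time: 18.38
tool_pos: [655.1, -57.7, 19.0]
orientation: [-0.229, 2.611, 0.065]
wrist_force: [-6.5, -1.4, 5.7]
finger_gap: 1.001
finger_force: 3.9
```

Emit:
apply_moves:
  plan:
    - [0.05, 0.01, -0.01, 0, 0, 0]
    - [0.05, 0.01, -0.01, 0, 0, 0]
    - [-0.2, -0.04, 0.04, 0, 0, 0]
    - [-1, -0.18, 0.18, 0, 0, 0]
    - [-3, -0.5, 0.5, 0, 0, 0]
    - [-6, -1.1, 1.1, 0, 0, 0]
    - [-10, -1.8, 1.8, 0, 0, 0]
    - [-14, -2.5, 2.7, 0, 0, 0]
    - [-17, -3, 4.5, 0, 0, 0]
    - [-20, -3.5, 7, 0, 0, 0]

```text
time: 19.62
tool_pos: [452.9, -91.7, 88.1]
orientation: [-0.228, 2.612, 0.066]
wrist_force: [0.2, -0.4, 0.8]
finger_gap: 0.998
finger_force: 0.0
```

Emit:
apply_moves:
  plan:
    - [-3, -0.5, 3, 0, 0, 0]
    - [-7, -1, 6, 0, 0, 0]
    - [-11, -1, 8, 0, 0, 0]
    - [-14, -1, 9, 0, 0, 0]
    - [-15, -1, 9, 0, 0, 0]
    - [-15, -1, 9, 0, 0, 0]

```text
time: 20.38
tool_pos: [305.2, -102.6, 178.4]
orientation: [-0.225, 2.61, 0.063]
wrist_force: [-0.5, -0.5, -0.5]
finger_gap: 1.0
finger_force: 0.0
```

```bash
python3 - <<'E'
from wv import *
g=eyes.snapshot("scene")["img"]; h=eyes.snapshot("wrist")["img"]
a=cv2.resize(g[125:205,140:345],None,fx=3.6,fy=3.6,interpolation=cv2.INTER_CUBIC)
b=eyes.snapshot("top")["img"][95:190,135:330]; b=cv2.resize(b,(738,300),interpolation=cv2.INTER_CUBIC)
cv2.imwrite("pics/f.png",np.vstack([a,b]))
E
```

```text
(no output)
```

View pics/f.png

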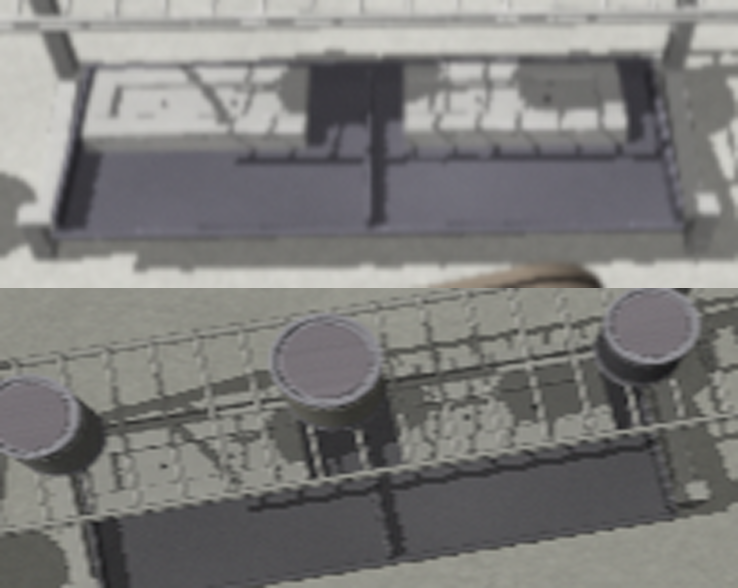

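The last view shows both fronts lying straight at the back: front_b at (82-305, 65-152), front_a at (403-627, 60-155). I'll check numerically that their lower front edges are at x = -90.

```bash
python3 - <<'E'
from wv import *
g=eyes.snapshot("scene")["img"].astype(float)
hue=g[:,:,0]-g[:,:,2]; lum=g.sum(2)/3
for n,ys in(("b",range(70,250,12)),("a",range(-245,-30,12))):
    out=[]
    for y in ys:
        xs=np.arange(-125,-60,1.); q=proj(S,np.c_[xs,0*xs+y,0*xs]@D.T+o0).astype(np.float32)
        v=cv2.remap(hue.astype(np.float32),q[:,0].copy(),q[:,1].copy(),1).ravel()
        th=4; i=np.argmax(v<(v[:15].mean()+v[-25:].min())/2); out.append((y,xs[i]))
    o=np.array(out); k=abs(o[:,1]-np.median(o[:,1]))<8; p=np.polyfit(o[k,0],o[k,1],1)
    print(n,o[:,1].tolist(),"slope deg",np.degrees(p[0]).round(2),"mid",np.polyval(p,o[:,0].mean()).round(1))
E
```

```text
b [-92.0, -90.0, -91.0, -92.0, -90.0, -91.0, -91.0, -91.0, -92.0, -91.0, -92.0, -92.0, -90.0, -90.0, -90.0] slope deg 0.2 mid -91.0
a [-109.0, -87.0, -89.0, -90.0, -89.0, -88.0, -89.0, -89.0, -91.0, -91.0, -90.0, -92.0, -91.0, -90.0, -90.0, -88.0, -89.0, -91.0] slope deg -0.51 mid -89.6
```

```bash
python3 -c "
from rig import bot; print(bot.job_done())"
```

```text
the job is handed in; nothing more can be done
None
```

I pushed both drawer fronts home, and the job was handed in at about 21 s with the arm clear. Their front edges measure within about 1 mm of the home line; front_b is straight to 0.2° and front_a to 0.5°, close to measurement noise. The strongest push was about 18 N, nearly all of it front_b against the stop, and no other contact showed in the forces.

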